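# Set the ratchet sample carousel back one notch

### The arm

A 6-joint arm with a two-finger parallel gripper is mounted at the origin on a cart in front of the work surface, level with it; the furniture and walls round the work are solid. World frame = base frame: x ahead of the robot, y to its left, z up, the work surface at z = 0. Lengths are in m, angles in rad, forces in N, time in s.
With the tool pointing down it reaches from about 0.3 to 0.875 m from the base axis. Payload 4.2 kg.
Tool frame: the origin (TCP) lies at the very end of the fingers, on their centre line; the grasp point (between the pads) lies 19 mm behind it; z points along the fingers, y is the line along which they close (so a half turn about z gives the same grasp; the last joint's range is limited). The gripper opens to 85 mm and grips with 20 to 120 N. Pads are 22 mm wide; open, the fingers measure 114 mm over their backs; the gripper's body (76 mm by 85 mm) begins 54 mm behind the grasp point. The pads swing forward as they close: fully open they stand 13 mm farther back than shut.
Start: joints at [1.117, 0.32, 1.565, -0, 1.257, -0.02], TCP at [0.242, 0.522, 0.231] pointing down, gripper open.
Joint ranges: [-3.11, 3.11], [-0.84, 2.01], [0.21, 2.61], [-1.34, 4.49], [0.05, 2.63], [-2.56, 2.56]. Speed limits (rad/s): [2.57, 2.57, 3.14, 3.14, 3.14, 3.14].

### API

Orientations are given as a unit quaternion [w, x, y, z].
In Python, from workcell import bot gives the robot as it stands. The module is installed in compiled form; this text tells all that it offers.
- The arm moves only by the tool step_arm, never from a script. Its argument "deltas" is a list of rows, each an object of numbers: "x", "y", "z": the shift along the tool's x, y, z in m; "rx", "ry", "rz": the turn, a rotation vector about the tool's x, y, z in rad; "jaw": the closure in counts, from 0 (fully open) to 255 (shut). In form: [{"x": .., "y": .., "z": .., "rx": .., "ry": .., "rz": .., "jaw": ..}, ...]. A call has 1 to 8 rows; each row shifts and turns the commanded pose from where the row before left it, along the tool's axes as they then stand; what a row does not reach is not made up. A row lasts 1/8 s, in which the tool goes at most 62.5 mm and 10.7 degrees, less where a joint would pass 70% of its speed; a pose out of reach is approached as far as the arm can. A call is refused whole if a number of a shift passes 0.0625 or a number of a turn 0.188, either way. A call with a gripper value outside its range is refused whole. The fingers move at their own pace and stop on an object; "grip_force" is the grip in N (left out, the last holds). Time passes only in rows, so rows that do not move let the fingers close. It gives the time, the measured TCP pose, the force, the opening and the grip force at its end, in the units of the state.
- bot.sense(): the state, without advancing time (a new reading comes with each control period).
- bot.read_camera(name): name is "side" or "top" or "wrist"; returns the picture (384x512x3 uint8, red, green, blue); there is no depth.
- bot.camera_info(name): a dict with "fx", "fy", "cx", "cy" (pixels), "R" (3x3) and "t" (3): a world point X has camera coordinates R X + t. Camera axes: x right, y down, z forward; pixel columns grow to the right and rows downward; lengths in m; the calibration is good to about 2 mm. A picture is of the moment at which its call begins: read the wrist's pose just before it. camera_info takes no time and is no camera call; for the wrist camera it gives the pose at the moment of the call.
- bot.finish_job(): hands the job in; it is judged then, once.
The state is a dict: "t": time; "qpos": joint angles; "qd": joint speeds; "joint_torque": joint torques, N m; "tcp_pos": TCP position; "ee_rot": TCP orientation; "force": force on the tool from outside, world axes, zero at the start; "torque": the same for the moment, N m; "gripper_width": opening from 0.0 (shut) to 1.0 (fully open); "grasp_force": force on a finger pad.
Only numpy, scipy, OpenCV 4.12 (cv2) and the standard library are available. Lean on these libraries where they do the work, as an engineer would, in place of code of your own. Each camera call takes 0.05 s, during which the arm holds its last target. There are 200 camera calls.

### The job

The sample carousel has been clicked one notch too far. Using only a fingertip, tip the pawl's upright lever over to its other stop so that the pawl lifts out of the toothed wheel, push the wheel backward (clockwise seen from above, the way the pawl was blocking) by one notch with a finger post, then tip the lever back so that the pawl drops fully into that notch. Do not pick up anything: the vials ride along standing in their pockets, and the things standing round about stay where they are.

Things in the scene. Friction and masses are not known exactly. Their poses are not given: they have to be found in the camera images.
- carousel: the carousel's stand, fixed: a grey plate 200 x 135 x 10 mm with a bearing. Origin on the wheel's axis at worktop height; z up, its -x side (the pawl side) faces roughly the robot. 'Local' positions elsewhere are in this frame, mm. The pawl's bracket (cheeks up to z 62) stands at local x -94 to -118, y 37 to 69
- wheel_hub (a point): centre of the wheel's top face, 42 mm above the worktop. The flat wheel is 180 mm across and 12 mm thick, with 12 saw teeth 10 mm high (tops at z 52, radius 76 to 90) round the top of its rim, six short white vial pockets (radius 34) and three steel finger posts
- wheel (a joint): turn of the wheel about its vertical axis, rad; positive counterclockwise seen from above = forward. One notch is 0.5236 rad (30 degrees): one notch back is about -0.524. With the pawl down it has about 0.07 rad of play either way round a notch centre (0, -0.524, ..); it starts within 0.04 of 0. It stays where it is left; about 2 N at a post turns it
- pawl (a joint): tilt of the pawl about its level pivot, rad; 0 = nose fully down in a notch, 0.95 = lever at its other stop, nose about 40 mm up. It is top-heavy: past about 0.6 it falls to the lifted stop and stays, below that it falls back on to the wheel. A nose resting on a tooth reads 0.1 to 0.2. Pushing the knob over takes 1 to 2 N
- lever_knob (a point): centre of the white ball knob, 20 mm across, on top of the pawl's 8 mm lever. 60 mm from the pivot, which lies at local x -106, y +50, z 50. Pawl down: local y +26, z 105; lifted: local y +80, z 102. It is pushed toward local +y to lift the pawl and toward -y to drop it; the knob is free on both sides
- pawl_nose (a point): middle of the pawl's nose, a steel roller 8 mm thick and 34 mm long lying across the rim; with the pawl down at local x -84, y 0, z 46
- post_left (a point): finger post standing on the wheel, 12 mm thick (14 mm at its head), 56 mm tall from z 42 to z 98, 70 mm from the axis; this point lies on its axis at z 72. At wheel 0 it stands at local x -18, y +68; one notch back takes it to about x +18, y +68, so that a straight push along local +x of 36 mm does it
- post_near (a point): an identical finger post; at wheel 0 at local x -50, y -50; one notch back takes it to x -68, y -18
- post_far (a point): an identical finger post; at wheel 0 at local x +68, y -18; one notch back takes it to x +50, y -50
- vial_a: glass-clear vial with screw cap, 22 mm across, 45 mm tall, standing loose in a wheel pocket (34 mm from the axis); stays there and only rides along with the wheel. Origin: centre of its underside, 42 mm above the worktop
- vial_b: glass-clear vial with screw cap, 22 mm across, 45 mm tall, standing loose in a wheel pocket (34 mm from the axis); stays there and only rides along with the wheel. Origin: centre of its underside, 42 mm above the worktop
- vial_c: glass-clear vial with screw cap, 22 mm across, 45 mm tall, standing loose in a wheel pocket (34 mm from the axis); stays there and only rides along with the wheel. Origin: centre of its underside, 42 mm above the worktop
- small_jar: bystander: white jar with black lid, 60 mm across, 41 mm tall, loose, left of the carousel. Origin: centre of its underside
- small_bottle: bystander: white bottle with blue cap, 33 mm across, 66 mm tall, loose, behind the carousel. Origin: centre of its underside
- big_jar: bystander: white jar with black lid, 82 mm across, 79 mm tall, loose, on the right beyond the 66 mm high lip that runs across the worktop at world y -0.03. Origin: centre of its underside
- dome_bottle: bystander: white dome-capped bottle, 51 mm across, 98 mm tall, loose, far right. Origin: centre of its underside
- bench_timer: bystander: bench timer with three keys, 58 x 64 x 21 mm, loose, left. Origin: centre of its underside
- bulb: bystander: rubber pipette bulb, 52 x 95 x 52 mm, loose, far left. Origin: centre of its underside

How it is judged:
By the outcome, as a careful person would: the job done as asked, in the order asked, and still so for the second after the job is handed in, with the robot touching nothing.
It also fails if it takes over 48 s, if anything falls off the work surface, if the arm or the gripper's body presses on something with over 40 N, if the wrist force passes 120 N, or if a joint passes its speed limit or range.

## Working session

There is one attempt and no reset: what is moved stays moved. The work goes in short steps, Python scripts to look and compute and a tool call to move; the robot and the scene stay as the last step left them, time stands still between calls to the robot, and variables do not carry over. Pictures are saved under pics/ and viewed, at most 10 in all, crops included, and the job is handed in when it is done.

Besides the shell and the picture viewer there is one more tool, called after "Emit:" by a JSON object that holds its "name" and its "arguments", one argument or row to a line. step_arm: Moves the arm, as the interface text tells. Its arguments: {"type":"object","properties":{"deltas":{"type":"array"},"grip_force":{"type":"number"}},"required":["deltas"]}

```bash
mkdir -p pics; python3 - <<'E'
from workcell import bot
import cv2,numpy as np
s=bot.sense();print({k:np.round(s[k],3) for k in('t','tcp_pos','ee_rot','force','gripper_width')})
for n in('side','top'):
    cv2.imwrite(f'pics/{n}0.png',bot.read_camera(n)[:,:,::-1]); i=bot.camera_info(n)
    print(n,i['fx'],i['cx'],i['cy'],np.round(i['R'],3).tolist(),np.round(i['t'],3), 'C',np.round(-np.array(i['R']).T@i['t'],3))
E
```

```text
{'t': np.float64(0.0), 'tcp_pos': array([0.241, 0.521, 0.23 ]), 'ee_rot': array([-0.   ,  0.215,  0.977, -0.001]), 'force': array([ 0.248, -0.07 , -0.698]), 'gripper_width': np.float64(0.999)}
side 403.7838092811337 259.89998499081577 187.86011193755402 [[-0.998, -0.055, -0.024], [-0.005, 0.478, -0.878], [0.06, -0.876, -0.478]] [0.597 0.041 1.718] C [0.493 1.519 0.871]
top 440.5520711125979 257.3426337942158 187.68525216235923 [[0.017, -1.0, -0.005], [-0.978, -0.016, -0.206], [0.206, 0.008, -0.978]] [0.062 0.595 1.632] C [0.245 0.058 1.72 ]
```

View pics/side0.png

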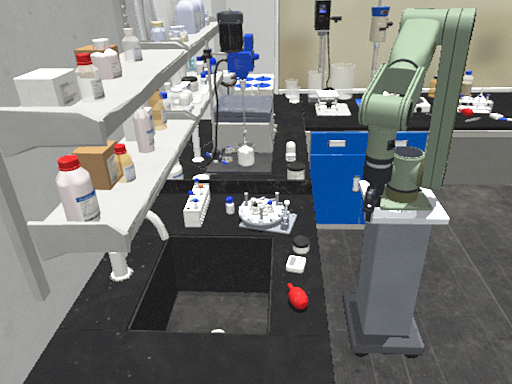

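View pics/top0.png

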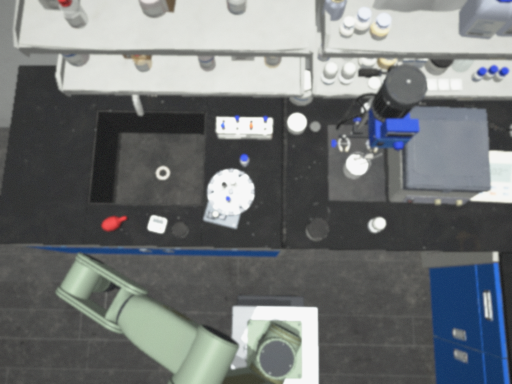

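The side view shows the carousel at about (263,212), with the jar at (301,244). The top view shows the wheel centred near (231,192), with the plate's corner toward the robot around (222,218).

```bash
cat > h.py <<'E'
from workcell import bot
import cv2,numpy as np
from scipy.spatial.transform import Rotation as Ro
def ray(i,u,v):
    R=np.array(i['R']);t=np.array(i['t'])
    return -R.T@t, R.T@np.array([(u-i['cx'])/i['fx'],(v-i['cy'])/i['fy'],1])
def plane(i,u,v,z):
    c,d=ray(i,u,v); return c+d*(z-c[2])/d[2]
def proj(i,X):
    p=np.array(i['R'])@X+np.array(i['t']); return np.array([i['fx']*p[0]/p[2]+i['cx'],i['fy']*p[1]/p[2]+i['cy']])
def toolR(s):
    q=s['ee_rot']; return Ro.from_quat([q[1],q[2],q[3],q[0]]).as_matrix()
E
python3 - <<'E'
from h import *
i=bot.camera_info('top'); print(plane(i,231,192,.045))
for p in [(203,220),(238,227),(208,203)]: print(p,plane(i,*p,.01))
w=bot.camera_info('wrist'); s=bot.sense(); R=toolR(s)
c=-np.array(w['R']).T@w['t']; print('tool R',R.round(3).tolist(),'cam in tool',R.T@(c-s['tcp_pos']),(w['R']@R).round(3).tolist(),w['fx'])
cv2.imwrite('pics/t1.png',cv2.resize(cv2.imread('pics/top0.png')[160:240,170:270],None,fx=6,fy=6,interpolation=2))
E
```

```text
[0.57905411 0.17370753 0.045     ]
(203, 220) [0.47264278 0.28230614 0.01      ]
(238, 227) [0.44749298 0.14473681 0.01      ]
(208, 203) [0.54035849 0.26547831 0.01      ]
tool R [[-0.907, 0.42, -0.001], [0.42, 0.907, -0.001], [0.0, -0.002, -1.0]] cam in tool [ 0.07893258  0.00078462 -0.14270592] [[-0.001, 1.0, 0.001], [-0.951, -0.001, -0.31], [-0.31, -0.001, 0.951]] 272.3716456164997
```

View pics/t1.png

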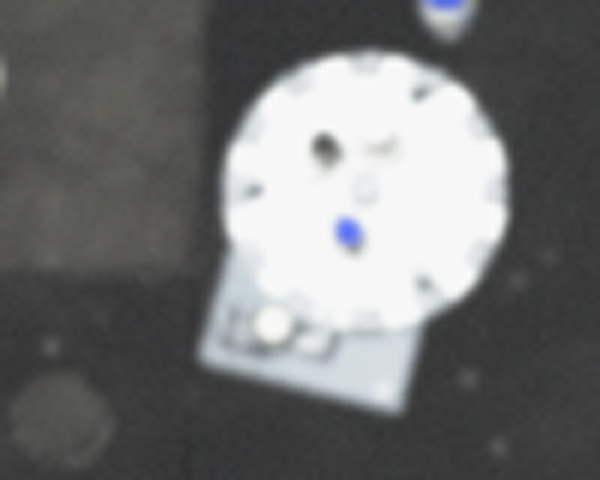

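The enlarged top crop shows the wheel centre at about (366,190) and the plate's near edge from (203,361) to (402,412). The knob is at (273,325) and the hub cap at (365,190), all in crop pixels.

```bash
python3 - <<'E'
from h import *
i=bot.camera_info('top'); P=lambda u,v,z: plane(i,170+(u-2.5)/6,160+(v-2.5)/6,z)
hub=P(366,190,.045); a=P(203,361,.01);b=P(402,412,.01);k=P(273,325,.105)
d=a-b; th=np.arctan2(-d[0],d[1]); print('hub',hub,'len',np.linalg.norm(d),'theta',th)
L=np.array([[np.cos(th),-np.sin(th)],[np.sin(th),np.cos(th)]])
print('knob',k,'local',L.T@(k-hub)[:2]*1e3, 'edge local',[L.T@(p-hub)[:2]*1e3 for p in(a,b)])
for n,z in(((253,190),.098),((421,92),.098),((426,285),.098),((372,152),.098)): print(n,L.T@(P(*n,z)-hub)[:2]*1e3)
E
```

```text
hub [0.58199519 0.17541298 0.045     ] len 0.134254499011637 theta -0.23402164775531298
knob [0.48400828 0.22605602 0.105     ] local [-107.05963515   26.54027031] edge local [array([-129.80819315,   77.31131446]), array([-129.80819315,  -56.94318455])]
(253, 190) [-27.06005905  62.50681849]
(421, 92) [ 60.02393562 -23.2822126 ]
(426, 285) [-58.43656751 -57.96109341]
(372, 152) [14.93640696 -3.40012961]
```

Emit:
{"name": "step_arm", "arguments": {
  "deltas": [
    {"x": -0.05, "y": -0.029, "jaw": 255},
    {"x": -0.05, "y": -0.029, "jaw": 255},
    {"x": -0.05, "y": -0.029, "jaw": 255},
    {"x": -0.05, "y": -0.029, "jaw": 255},
    {"x": -0.05, "y": -0.029, "jaw": 255},
    {"x": -0.05, "y": -0.029, "jaw": 255},
    {"x": -0.05, "y": -0.029, "jaw": 255},
    {"rz": -0.18, "jaw": 255}
  ]
}}

```text
schema error: expected keys x, y, z, rx, ry, rz, jaw
```

```bash
cat >> h.py <<'E'
hub=np.array([.582,.1754,0]);th=-.234
def LR(): return np.array([[np.cos(th),-np.sin(th),0],[np.sin(th),np.cos(th),0],[0,0,1]])
def loc(X): return LR().T@(X-hub)*1e3
def st():
    s=bot.sense();R=toolR(s);print('t',round(s['t'],2),'tcp local',loc(s['tcp_pos']).round(1),'tool axes local',(LR().T@R).round(3).tolist(),'F local',(LR().T@s['force']).round(2),'w',s['gripper_width'],'r',np.linalg.norm(s['tcp_pos'][:2]));return s
def snap(n,f,crop=None,sc=1):
    i=bot.camera_info(n);im=bot.read_camera(n)[:,:,::-1];cv2.imwrite('pics/raw_'+f,im)
    if crop: im=im[crop[1]:crop[3],crop[0]:crop[2]]
    cv2.imwrite('pics/'+f,cv2.resize(im,None,fx=sc,fy=sc,interpolation=2)); return i,im
def save(i,f): np.savez('pics/'+f,**{k:np.array(v) for k,v in i.items()})
E
python3 - <<'E'
from h import *
st(); i,im=snap('wrist','w1.png'); save(i,'w1.npz')
for n,p in dict(hub=(0,0,42),knob=(-106,26,105),pl=(-18,68,98),pn=(-50,-50,98)).items(): print(n,proj(i,hub+LR()@np.array(p)/1e3).round(1))
E
```

```text
t 0.1 tcp local [-411.4  257.6  230.6] tool axes local [[-0.98, 0.198, -0.0], [0.198, 0.98, -0.002], [0.0, -0.002, -1.0]] F local [-0.16  0.12 -1.12] w 1.0031013956597865 r 0.5745870431409636
hub [156.6 416.9]
knob [136.2 413.2]
pl [183.1 443.5]
pn [102.7 439.9]
```

View pics/w1.png

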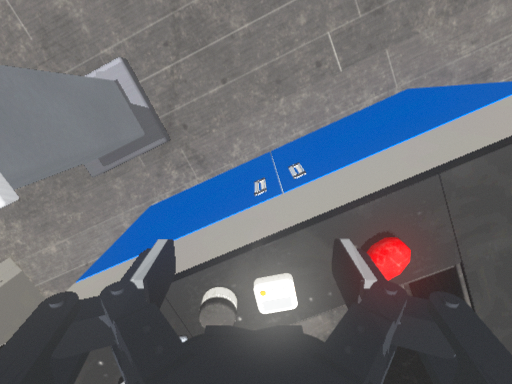

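Every key has to be given in each row, so the move was refused. The wrist view (far side toward the bottom) shows the jar, timer and bulb below the open fingers.

Emit:
{"name": "step_arm", "arguments": {
  "deltas": [
    {"x": -0.053, "y": -0.02, "z": 0, "rx": 0, "ry": 0, "rz": 0, "jaw": 255},
    {"x": -0.053, "y": -0.02, "z": 0, "rx": 0, "ry": 0, "rz": 0, "jaw": 255},
    {"x": -0.053, "y": -0.02, "z": 0, "rx": 0, "ry": 0, "rz": 0, "jaw": 255},
    {"x": -0.053, "y": -0.02, "z": 0, "rx": 0, "ry": 0, "rz": 0, "jaw": 255},
    {"x": -0.053, "y": -0.02, "z": 0, "rx": 0, "ry": 0, "rz": 0, "jaw": 255},
    {"x": -0.053, "y": -0.02, "z": 0, "rx": 0, "ry": 0, "rz": 0, "jaw": 255},
    {"x": -0.053, "y": -0.02, "z": 0, "rx": 0, "ry": 0, "rz": 0, "jaw": 255},
    {"x": -0.053, "y": -0.02, "z": 0, "rx": 0, "ry": 0, "rz": 0, "jaw": 255}
  ]
}}

```text
t: 1.15
tcp_pos: [0.5602, 0.1968, 0.2311]
ee_rot: [-0.0, 0.215, 0.977, 0.0]
force: [0.1, 1.2, -0.5]
gripper_width: -0.004
grasp_force: 0.0
```

Emit:
{"name": "step_arm", "arguments": {
  "deltas": [
    {"x": 0, "y": 0, "z": 0, "rx": 0, "ry": 0, "rz": -0.1, "jaw": 255},
    {"x": 0, "y": 0, "z": 0, "rx": 0, "ry": 0, "rz": -0.1, "jaw": 255},
    {"x": 0, "y": 0, "z": 0, "rx": 0, "ry": 0, "rz": 0, "jaw": 255}
  ]
}}

```text
t: 1.52
tcp_pos: [0.5591, 0.1981, 0.2309]
ee_rot: [-0.0, 0.117, 0.993, -0.0]
force: [0.3, -0.3, 0.2]
gripper_width: 0.003
grasp_force: 0.0
```

```bash
python3 - <<'E'
from h import *
st(); i,im=snap('wrist','w2.png',sc=1.5); save(i,'w2.npz')
for n,p in dict(hub=(0,0,42),knob=(-106,26,105),pl=(-18,68,98),pn=(-50,-50,98)).items(): print(n,1.5*proj(i,hub+LR()@np.array(p)/1e3).round(1))
E
```

```text
t 1.52 tcp local [-27.5  16.7 230.9] tool axes local [[-1.0, 0.001, -0.001], [0.001, 1.0, -0.0], [0.001, -0.0, -1.0]] F local [ 0.38 -0.2   0.19] w 0.0028013338383356375 r 0.5931445272257219
hub [360.  279.9]
knob [393.9  149.25]
pl [451.8  279.75]
pn [281.85 235.5 ]
```

View pics/w2.png

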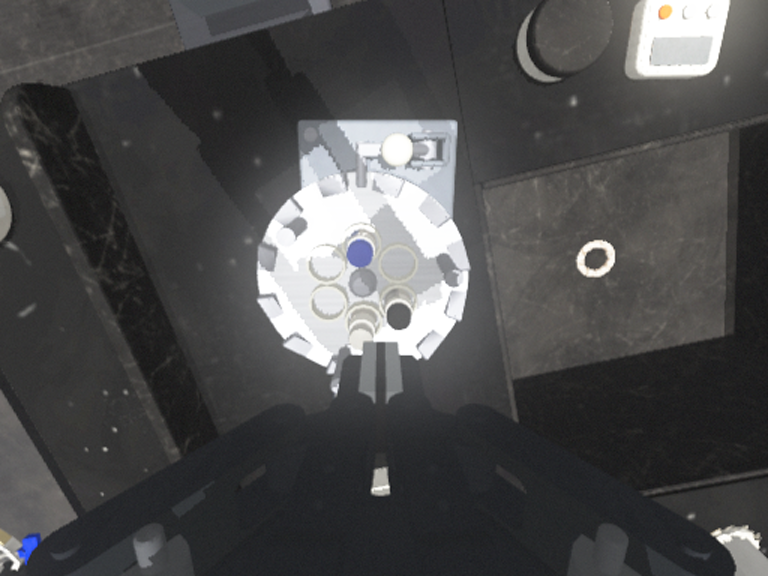

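The knob is at (397,150) and the hub at (363,283), about 3 px right of the prediction, so the hub shifts +2 mm in local y. The post heads are at (458,280) and (287,237), which puts the wheel near 0. The closed tips are about 40 px, or 16 mm, thick. Next I move in beside the knob.

Emit:
{"name": "step_arm", "arguments": {
  "deltas": [
    {"x": 0.04, "y": -0.012, "z": 0, "rx": 0, "ry": 0, "rz": 0, "jaw": 255},
    {"x": 0.0385, "y": -0.012, "z": 0.02, "rx": 0, "ry": 0, "rz": 0, "jaw": 255},
    {"x": 0, "y": 0, "z": 0.05, "rx": 0, "ry": 0, "rz": 0, "jaw": 255},
    {"x": 0, "y": 0, "z": 0.044, "rx": 0, "ry": 0, "rz": 0, "jaw": 255},
    {"x": 0, "y": 0, "z": 0.02, "rx": 0, "ry": 0, "rz": 0, "jaw": 255},
    {"x": 0, "y": 0, "z": 0, "rx": 0, "ry": 0, "rz": 0, "jaw": 255}
  ]
}}

```text
t: 2.33
tcp_pos: [0.476, 0.193, 0.096]
ee_rot: [-0.002, 0.117, 0.993, -0.001]
force: [0.3, 1.0, 0.1]
gripper_width: -0.002
grasp_force: 0.0
```

```bash
sed -i 's/hub=np.array.*;th/hub=np.array([.5825,.1774,0]);th/' h.py; python3 - <<'E'
from h import *
st(); i,im=snap('wrist','w3.png'); save(i,'w3.npz')
print(proj(i,hub+LR()@np.array((-106,26,105))/1e3))
E
```

```text
t 2.33 tcp local [-107.2   -9.5   96. ] tool axes local [[-1.0, 0.0, -0.003], [0.0, 1.0, -0.002], [0.003, -0.002, -1.0]] F local [0.1  1.04 0.12] w -0.0017940138612192237 r 0.5136537966051862
[316.0109067  249.85635431]
```

View pics/w3.png

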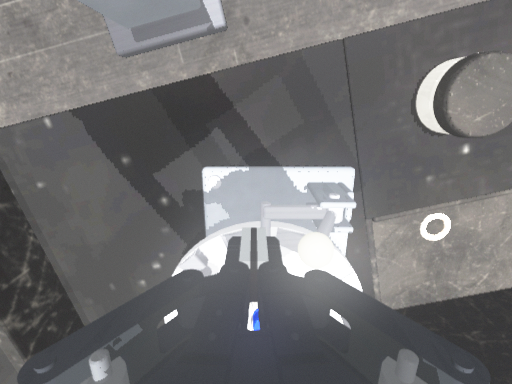

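The knob is at (316,250), just right of the closed fingertips (about 228–287 at row 240), with a clear gap. Next I push toward +y.

Emit:
{"name": "step_arm", "arguments": {
  "deltas": [
    {"x": 0, "y": 0.009, "z": 0, "rx": 0, "ry": 0, "rz": 0, "jaw": 255},
    {"x": 0, "y": 0.008, "z": 0, "rx": 0, "ry": 0, "rz": 0, "jaw": 255},
    {"x": 0, "y": 0.008, "z": 0, "rx": 0, "ry": 0, "rz": 0, "jaw": 255},
    {"x": 0, "y": 0.007, "z": 0, "rx": 0, "ry": 0, "rz": 0, "jaw": 255},
    {"x": 0, "y": 0.007, "z": 0, "rx": 0, "ry": 0, "rz": 0, "jaw": 255},
    {"x": 0, "y": 0.006, "z": 0, "rx": 0, "ry": 0, "rz": 0, "jaw": 255},
    {"x": 0, "y": 0.005, "z": 0, "rx": 0, "ry": 0, "rz": 0, "jaw": 255},
    {"x": 0, "y": 0.004, "z": 0, "rx": 0, "ry": 0, "rz": 0, "jaw": 255}
  ]
}}

```text
t: 3.38
tcp_pos: [0.4898, 0.2461, 0.0972]
ee_rot: [-0.0, 0.117, 0.993, 0.0]
force: [-0.6, -0.3, 0.2]
gripper_width: 0.002
grasp_force: 0.0
```

```bash
python3 - <<'E'
from h import *
st(); i,im=snap('wrist','w4.png'); save(i,'w4.npz')
for y,z in((61,109),(80,102)): print(proj(i,hub+LR()@np.array((-106,y,z))/1e3))
E
```

```text
t 3.38 tcp local [-106.1   45.3   97.2] tool axes local [[-1.0, -0.0, -0.0], [-0.0, 1.0, 0.0], [0.0, 0.0, -1.0]] F local [-0.51 -0.48  0.17] w 0.002259979678544829 r 0.5481304051741173
[281.02059191 250.82304842]
[313.11512572 244.32705079]
```

View pics/w4.png

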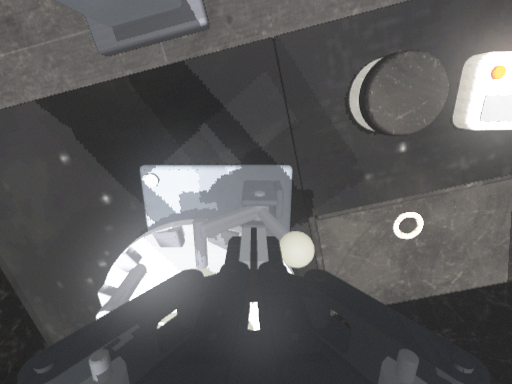

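The knob is at (297,249), local y about 70, and the nose is lifted. I push a little further, then withdraw upward.

Emit:
{"name": "step_arm", "arguments": {
  "deltas": [
    {"x": 0, "y": 0.004, "z": 0, "rx": 0, "ry": 0, "rz": 0, "jaw": 255},
    {"x": 0, "y": 0.003, "z": 0, "rx": 0, "ry": 0, "rz": 0, "jaw": 255},
    {"x": 0, "y": 0, "z": 0, "rx": 0, "ry": 0, "rz": 0, "jaw": 255},
    {"x": 0, "y": -0.02, "z": 0, "rx": 0, "ry": 0, "rz": 0, "jaw": 255},
    {"x": 0, "y": -0.02, "z": 0, "rx": 0, "ry": 0, "rz": 0, "jaw": 255},
    {"x": 0, "y": 0, "z": -0.04, "rx": 0, "ry": 0, "rz": 0, "jaw": 255},
    {"x": 0, "y": 0, "z": -0.04, "rx": 0, "ry": 0, "rz": 0, "jaw": 255},
    {"x": 0, "y": 0, "z": 0, "rx": 0, "ry": 0, "rz": 0, "jaw": 255}
  ]
}}

```text
t: 4.42
tcp_pos: [0.4836, 0.2129, 0.1805]
ee_rot: [0.003, 0.117, 0.993, 0.002]
force: [-0.3, 0.9, -0.1]
gripper_width: 0.0
grasp_force: 0.0
```

```bash
python3 - <<'E'
from h import *
st(); i,im=snap('wrist','w5.png'); save(i,'w5.npz')
# knob: bright, low-saturation blob nearest the predicted lifted / dropped places
for n,p in dict(lift=(-106,80,102),down=(-106,26,105)).items():
    u,v=proj(i,hub+LR()@np.array(p)/1e3); print(n,u.round(),v.round(),im[int(v)-3:int(v)+4,int(u)-3:int(u)+4].mean((0,1)).round())
E
```

```text
t 4.42 tcp local [-104.5   11.5  180.5] tool axes local [[-1.0, 0.001, 0.006], [0.001, 1.0, 0.004], [-0.006, 0.004, -1.0]] F local [-0.48  0.82 -0.05] w 0.0003758137604024952 r 0.5283280112103149
lift 332.0 193.0 [254. 255. 255.]
down 269.0 194.0 [157. 152. 151.]
```

White sits at the predicted lifted-knob position, so the pawl is up. Next I move behind post_left.

Emit:
{"name": "step_arm", "arguments": {
  "deltas": [
    {"x": -0.03, "y": 0.03, "z": 0, "rx": 0, "ry": 0, "rz": 0, "jaw": 255},
    {"x": -0.0275, "y": 0.0265, "z": 0, "rx": 0, "ry": 0, "rz": 0, "jaw": 255},
    {"x": 0, "y": 0, "z": 0.035, "rx": 0, "ry": 0, "rz": 0, "jaw": 255},
    {"x": 0, "y": 0, "z": 0.035, "rx": 0, "ry": 0, "rz": 0, "jaw": 255},
    {"x": 0, "y": 0, "z": 0.035, "rx": 0, "ry": 0, "rz": 0, "jaw": 255},
    {"x": 0, "y": 0, "z": 0, "rx": 0, "ry": 0, "rz": 0, "jaw": 255}
  ]
}}

```text
t: 5.22
tcp_pos: [0.548, 0.2532, 0.0683]
ee_rot: [-0.004, 0.117, 0.993, -0.002]
force: [1.2, -0.1, 0.1]
gripper_width: 0.007
grasp_force: 0.0
```

```bash
python3 - <<'E'
from h import *
st(); snap('wrist','w6.png')
E
```

```text
t 5.22 tcp local [-51.1  65.8  68.3] tool axes local [[-1.0, 0.0, -0.008], [0.0, 1.0, -0.006], [0.008, -0.006, -1.0]] F local [1.16 0.18 0.1 ] w 0.0071651815237300685 r 0.60370688169171
```

View pics/w6.png

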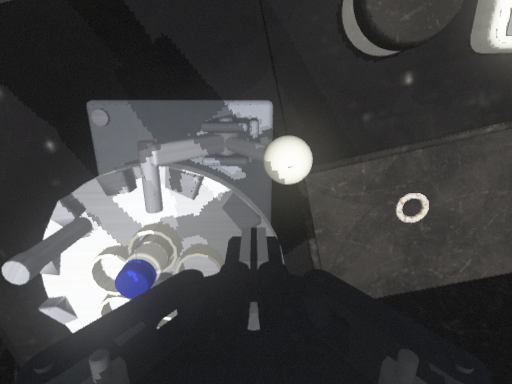

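The view shows the knob lifted at (288,160), the nose raised at (152,190), and the fingers clear above the rim. I push along local +x.

Emit:
{"name": "step_arm", "arguments": {
  "deltas": [
    {"x": -0.009, "y": 0.002, "z": 0, "rx": 0, "ry": 0, "rz": 0, "jaw": 255},
    {"x": -0.008, "y": 0, "z": -0.003, "rx": 0, "ry": 0, "rz": 0, "jaw": 255},
    {"x": -0.008, "y": 0, "z": 0, "rx": 0, "ry": 0, "rz": 0, "jaw": 255},
    {"x": -0.007, "y": 0, "z": 0, "rx": 0, "ry": 0, "rz": 0, "jaw": 255},
    {"x": -0.006, "y": 0, "z": 0, "rx": 0, "ry": 0, "rz": 0, "jaw": 255},
    {"x": -0.005, "y": 0, "z": 0, "rx": 0, "ry": 0, "rz": 0, "jaw": 255},
    {"x": -0.004, "y": 0, "z": 0, "rx": 0, "ry": 0, "rz": 0, "jaw": 255},
    {"x": 0, "y": 0, "z": 0, "rx": 0, "ry": 0, "rz": 0, "jaw": 255}
  ]
}}

```text
t: 6.28
tcp_pos: [0.5979, 0.246, 0.0752]
ee_rot: [0.0, 0.117, 0.993, -0.0]
force: [-0.3, 0.3, -0.5]
gripper_width: 0.001
grasp_force: 0.0
```

```bash
python3 - <<'E'
from h import *
st(); i,im=snap('wrist','w7.png'); save(i,'w7.npz')
for a in(0,-.4,-.524):
    b=np.arctan2(-50,-50)+a; print(a,proj(i,hub+LR()@np.array((70*np.cos(b),70*np.sin(b),98))/1e3).round(1))
E
```

```text
t 6.28 tcp local [-0.9 70.3 75.2] tool axes local [[-1.0, -0.0, 0.001], [-0.0, 1.0, 0.0], [-0.001, 0.0, -1.0]] F local [-0.4   0.23 -0.48] w 0.0013828766256117843 r 0.6465673485728106
0 [-12.5 169.4]
-0.4 [ 30.  135.1]
-0.524 [ 47.4 128.6]
```

View pics/w7.png

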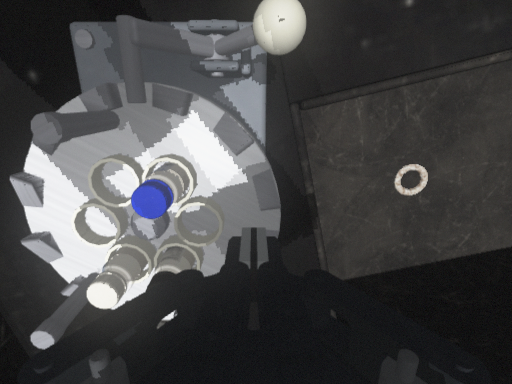

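The post_near head is at (47,126), against (47,129) predicted for −0.524, so the wheel is one notch back. I back off, rise, and go to the +y side of the knob.

Emit:
{"name": "step_arm", "arguments": {
  "deltas": [
    {"x": 0.02, "y": 0, "z": 0, "rx": 0, "ry": 0, "rz": 0, "jaw": 255},
    {"x": 0.01, "y": 0, "z": -0.04, "rx": 0, "ry": 0, "rz": 0, "jaw": 255},
    {"x": 0, "y": 0.01, "z": -0.055, "rx": 0, "ry": 0, "rz": 0, "jaw": 255},
    {"x": 0.04, "y": 0.025, "z": 0, "rx": 0, "ry": 0, "rz": 0, "jaw": 255},
    {"x": 0.035, "y": 0.016, "z": 0, "rx": 0, "ry": 0, "rz": 0, "jaw": 255},
    {"x": 0, "y": 0, "z": 0, "rx": 0, "ry": 0, "rz": 0, "jaw": 255}
  ]
}}

```text
t: 7.08
tcp_pos: [0.5054, 0.3217, 0.1707]
ee_rot: [0.0, 0.115, 0.993, 0.0]
force: [0.3, -0.7, -0.3]
gripper_width: -0.003
grasp_force: 0.0
```

Emit:
{"name": "step_arm", "arguments": {
  "deltas": [
    {"x": 0, "y": 0, "z": 0.035, "rx": 0, "ry": 0, "rz": 0, "jaw": 255},
    {"x": 0, "y": 0, "z": 0.035, "rx": 0, "ry": 0, "rz": 0, "jaw": 255},
    {"x": 0, "y": 0, "z": 0, "rx": 0, "ry": 0, "rz": 0, "jaw": 255},
    {"x": 0, "y": 0, "z": 0, "rx": 0, "ry": 0, "rz": 0, "jaw": 255}
  ]
}}

```text
t: 7.58
tcp_pos: [0.5083, 0.3204, 0.1014]
ee_rot: [0.001, 0.117, 0.993, 0.001]
force: [0.4, 0.0, 0.3]
gripper_width: -0.001
grasp_force: 0.0
```

```bash
python3 - <<'E'
from h import *
st()
E
```

```text
t 7.58 tcp local [-105.3  121.9  101.4] tool axes local [[-1.0, 0.0, 0.002], [0.0, 1.0, 0.002], [-0.002, 0.002, -1.0]] F local [0.34 0.11 0.27] w -0.000913250925444635 r 0.6008849267195363
```

Emit:
{"name": "step_arm", "arguments": {
  "deltas": [
    {"x": 0, "y": -0.012, "z": 0.005, "rx": 0, "ry": 0, "rz": 0, "jaw": 255},
    {"x": 0, "y": -0.009, "z": 0, "rx": 0, "ry": 0, "rz": 0, "jaw": 255},
    {"x": 0, "y": -0.008, "z": 0, "rx": 0, "ry": 0, "rz": 0, "jaw": 255},
    {"x": 0, "y": -0.008, "z": 0, "rx": 0, "ry": 0, "rz": 0, "jaw": 255},
    {"x": 0, "y": -0.008, "z": 0, "rx": 0, "ry": 0, "rz": 0, "jaw": 255},
    {"x": 0, "y": -0.007, "z": 0, "rx": 0, "ry": 0, "rz": 0, "jaw": 255},
    {"x": 0, "y": -0.006, "z": 0, "rx": 0, "ry": 0, "rz": 0, "jaw": 255},
    {"x": 0, "y": -0.006, "z": 0, "rx": 0, "ry": 0, "rz": 0, "jaw": 255}
  ]
}}

```text
t: 8.57
tcp_pos: [0.4919, 0.2574, 0.095]
ee_rot: [-0.0, 0.117, 0.993, -0.0]
force: [-0.4, -0.7, -0.5]
gripper_width: -0.0
grasp_force: 0.0
```

Emit:
{"name": "step_arm", "arguments": {
  "deltas": [
    {"x": 0, "y": -0.003, "z": 0, "rx": 0, "ry": 0, "rz": 0, "jaw": 255},
    {"x": 0, "y": -0.002, "z": 0, "rx": 0, "ry": 0, "rz": 0, "jaw": 255},
    {"x": 0, "y": 0, "z": 0, "rx": 0, "ry": 0, "rz": 0, "jaw": 255}
  ]
}}

```text
t: 8.95
tcp_pos: [0.491, 0.2531, 0.0953]
ee_rot: [-0.0, 0.117, 0.993, 0.0]
force: [-0.3, -0.3, -0.1]
gripper_width: 0.003
grasp_force: 0.0
```

```bash
python3 - <<'E'
from h import *
st(); i,im=snap('wrist','w8.png'); save(i,'w8.npz')
for y,z in((26,105),(36,109)): print(proj(i,hub+LR()@np.array((-106,y,z))/1e3).round(1))
E
```

```text
t 8.95 tcp local [-106.6   52.5   95.3] tool axes local [[-1.0, -0.0, -0.0], [-0.0, 1.0, 0.0], [0.0, 0.0, -1.0]] F local [-0.23 -0.35 -0.14] w 0.003173543864951057 r 0.552413813210524
[204.6 249.5]
[221.9 253.4]
```

View pics/w8.png

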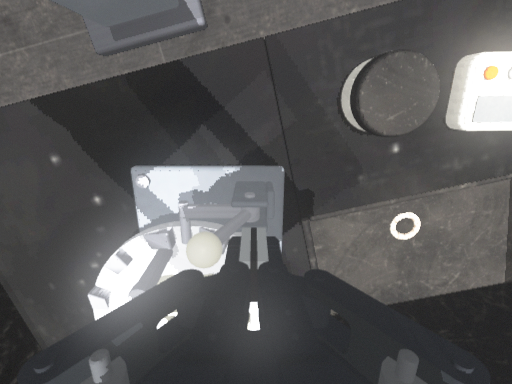

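The knob is at (205,250), matching the fully-down prediction of (205,250), so the pawl is seated. I retreat and check numerically.

Emit:
{"name": "step_arm", "arguments": {
  "deltas": [
    {"x": 0, "y": 0.02, "z": 0, "rx": 0, "ry": 0, "rz": 0, "jaw": 255},
    {"x": 0, "y": 0.03, "z": 0, "rx": 0, "ry": 0, "rz": 0, "jaw": 255},
    {"x": 0, "y": 0, "z": -0.045, "rx": 0, "ry": 0, "rz": 0, "jaw": 255},
    {"x": 0, "y": 0, "z": -0.055, "rx": 0, "ry": 0, "rz": 0, "jaw": 255},
    {"x": -0.035, "y": -0.045, "z": -0.02, "rx": 0, "ry": 0, "rz": 0, "jaw": 255},
    {"x": -0.035, "y": -0.04, "z": -0.02, "rx": 0, "ry": 0, "rz": 0, "jaw": 255},
    {"x": 0, "y": 0, "z": 0, "rx": 0, "ry": 0, "rz": 0, "jaw": 255},
    {"x": 0, "y": 0, "z": 0, "rx": 0, "ry": 0, "rz": 0, "jaw": 255}
  ]
}}

```text
t: 10.0
tcp_pos: [0.5509, 0.2039, 0.2349]
ee_rot: [-0.0, 0.117, 0.993, 0.0]
force: [-0.8, 0.1, -0.3]
gripper_width: -0.002
grasp_force: 0.0
```

```bash
python3 - <<'E'
from h import *
st(); i,im=snap('wrist','w9.png'); im=np.ascontiguousarray(im)
P=lambda p: proj(i,hub+LR()@np.array(p)/1e3)
u,v=P((-106,26,105)); print('knob pred',u,v)
g=im.min(2).astype(float); x0,y0=int(u)-22,int(v)-22; w=g[y0:y0+45,x0:x0+45]
c=cv2.HoughCircles(cv2.GaussianBlur(g.astype('uint8')[y0:y0+45,x0:x0+45],(3,3),0),cv2.HOUGH_GRADIENT,1.5,30,param1=80,param2=10,minRadius=7,maxRadius=15)
print('knob circle',None if c is None else c[0]+[x0,y0,0])
# blue-capped vial: its angle about the hub (cap top z 87), now and in the two earlier views
def cap(img,ii):
    h=cv2.cvtColor(img,cv2.COLOR_BGR2HSV);m=cv2.inRange(h,(110,150,60),(130,255,255))
    n,l,s,ce=cv2.connectedComponentsWithStats(m)
    for k in range(1,n):
        if s[k,4]>50:
            q=loc(plane(ii,*ce[k],.087)); r=np.hypot(q[0],q[1])
            if r<60: print('cap',q.round(1),'r',r.round(1),'ang',np.arctan2(q[1],q[0]).round(3))
cap(im,i)
for f in('w2','w7'): cap(cv2.imread(f'pics/raw_{f}.png'),dict(np.load(f'pics/{f}.npz')))
E
```

```text
t 10.0 tcp local [-36.8  18.5 234.9] tool axes local [[-1.0, -0.0, -0.001], [-0.0, 1.0, 0.001], [0.001, 0.001, -1.0]] F local [-0.76 -0.1  -0.28] w -0.0015536473297213694 r 0.5874555845247103
knob pred 260.5829271363915 109.68665532979841
knob circle [[265.75       111.75        14.04999924]]
cap [-29.6  17.1  87. ] r 34.2 ang 2.618
```

```bash
python3 - <<'E'
from h import *
i=bot.camera_info('wrist'); st()
im=cv2.imread('pics/raw_w9.png'); g=im.min(2)
cr=g[95:125,245:285]; print(cr[::2,::2])
for n,a in(('down',0),('0.15',.15)):
    b=-.4115+a; print(n,proj(i,hub+LR()@np.array((-106,50+60*np.sin(b),50+60*np.cos(b)))/1e3))
E
```

```text
t 10.05 tcp local [-37.3  18.6 234.6] tool axes local [[-1.0, -0.001, -0.001], [-0.001, 1.0, 0.0], [0.001, 0.0, -1.0]] F local [-0.74  0.68 -0.07] w -0.000940997101358562 r 0.5871395803354513
[[227 225 224 226 227 225 226 225 225 223 222 224 222 223 222 222 206 204
  222 212]
 [226 226 226 226 227 225 226 227 226 222 211 223 188 184 195 184 175 187
  218 186]
 [227 226 225 227 225 225 215 231 227 210 200 187 114 198 214 209 207 210
  196 209]
 [226 226 226 225 226 232 248 252 252 250 240 170 118 157 168 168 167 162
  171 163]
 [174 189 185 180 235 252 254 255 255 254 253 243 139 127 128 170 203 230
  241 234]
 [251 251 251 209 250 254 255 255 255 255 254 253 229 189 169 168 181 200
  247 244]
 [251 251 249 234 253 255 255 255 255 255 255 254 245 176 178 179 181 180
  195 242]
 [251 251 248 241 254 255 255 255 255 255 255 254 247 172 182 185 180 177
  189 239]
 [245 245 180 238 253 255 255 255 255 255 255 254 246 170 167 163 159 165
  243 235]
 [165 179 156 228 251 254 255 255 255 255 255 253 235 132 128 159 203 232
  243 226]
 [177 228 161 186 244 253 254 255 255 254 254 248 182 175 178 175 175 185
  185 172]
 [166 228 229 161 201 245 251 253 253 252 248 217 137 214 219 219 215 215
  213 214]
 [157 155 229 217 161 190 230 240 240 231 220 157 211 193 157 156 153 183
  187 160]
 [143 142 208 218 217 209 198 226 222 228 227 227 227 226 225 209 221 215
  207 191]
 [224 197 186 226 207 183 201 217 226 219 228 228 226 226 224 211 210 199
  198 197]]
down [260.57919769 110.28754047]
0.15 [269.56842969 110.40954465]
```

The knob's centre is at (260.5,110), the same as the prediction for fully down. The blue cap rides at 150°, exactly one notch back.

```bash
python3 -c "
from workcell import bot
print(bot.finish_job())"
```

```text
the job is handed in; nothing more can be done
None
```

The job is handed in: the wheel is one notch back (measured about -0.52 rad), the pawl reads fully down in that notch, nothing was picked up, and it took about 10 s; I did not re-measure the bystanders, but the arm's path stayed clear of them.

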